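# Bring the brass gear round to the magnifier

### The arm

A 6-joint arm with a two-finger parallel gripper is mounted at the origin on the work surface. World frame = base frame: x ahead of the robot, y to its left, z up, the work surface at z = 0. Lengths are in m, angles in rad, forces in N, time in s.
With the tool pointing down it reaches from about 0.25 to 0.725 m from the base axis. Payload 9.7 kg.
Tool frame: the origin (TCP) lies midway between the tips of the shut fingers; the grasp point (between the pads) lies 19 mm behind it (env.grip_point_offset is the distance from the TCP to the grasp point, in m); z points along the fingers, y is the line along which they close (so a half turn about z gives the same grasp; the last joint's range is limited). The gripper opens to 85 mm and grips with 20 to 120 N. Pads are 22 mm wide; open, the fingers measure 114 mm over their backs; the gripper's body (76 mm by 85 mm) begins 54 mm behind the grasp point. The pads swing forward as they close: fully open they stand 13 mm farther back than shut.
Start: joints at [-1.317, 0.087, 0.176, 1.66, 0, 1.571], TCP at [0.138, -0.532, 0.231] pointing down, gripper open.
Joint ranges: [-3.13, 3.13], [-0.85, 1.81], [-1.15, 1.24], [-2.2, 2.28], [-1.44, 1.52], [-3.14, 3.14]. Speed limits (rad/s): [2.22, 2.22, 2.57, 3.14, 3.14, 3.14].

### API

Orientations are given as [roll, pitch, yaw] about the fixed x, y, z axes, in that order (R = Rz(yaw) Ry(pitch) Rx(roll)).
In Python, from plant import env, imaging gives the robot as it stands. The module is installed in compiled form; this text tells all that it offers.
- The arm moves only by the tool servo_tool, never from a script. Its argument "moves" is a list that holds one entry, the list of rows, each a list of 7 numbers: the shift along the world's x, y, z in units of 25 mm (1.0 is 25 mm), then the turn, a rotation vector about the world's x, y, z in units of 5 degrees (1.0 is 5 degrees), then the finger opening in mm, from 0 to 85.4. A call has 1 to 12 rows; each row shifts and turns the commanded pose from where the row before left it; what a row does not reach is not made up. A row lasts 1/12 s, in which the tool goes at most 41.7 mm and 7.16 degrees, less where a joint would pass 70% of its speed; a pose out of reach is approached as far as the arm can. A call is refused whole if a number of a shift passes 1 or a number of a turn 1, either way. A call with a gripper value outside its range is refused whole. The fingers move at their own pace and stop on an object; "squeeze" is the grip in N (left out, the last holds). Time passes only in rows, so rows that do not move let the fingers close. It gives the time, the measured TCP pose, the force, the opening and the grip force at its end, in the units of the state.
- env.sense(): the state, without advancing time (a new reading comes with each control period).
- imaging.snapshot(name): name is "scene" or "side" or "wrist"; returns the picture (384x512x3 uint8, blue, green, red); there is no depth.
- imaging.camera_info(name): a dict with "fovy" (degrees; the focal length in pixels is half the picture's height over the tangent of half this angle, whatever the lens; pixels are square), "cx", "cy" (the principal point, pixels), "dist_coeffs" ([k1, k2, p1, p2, k3] as OpenCV has them; the pictures are not rectified), "cam_to_world" (4x4, takes a point from camera to world coordinates). Camera axes: x right, y up, looking along -z (the intrinsics and any distortion apply to the point x, -y, -z); pixel columns grow to the right and rows downward; lengths in m; the calibration is good to about 2 mm. A picture is of the moment at which its call begins: read the wrist's pose just before it. camera_info takes no time and is no camera call; for the wrist camera it gives the pose at the moment of the call.
- env.hand_in(): hands the job in; it is judged then, once.
Trained networks look in the newest picture that a camera, given by its name, has taken for a name from the list of things; names that differ only in an ending like _2 or _b are one class to them, and where a whole thing is asked for, a point or a joint stands for the part that bears it (a point fixed in the world has none). Each returns a list of dicts, best first, with "p" (0 to 1); they miss things now and then, are a little off and sometimes report something else, mostly with a low value. They report only what shows in the picture. A call takes as long as a camera call.
- imaging.look_for(camera, label): "at" ([column, row] in pixels, amid what is visible of it).
- imaging.masks_of(camera, label): "mask" (384x512 bool, what is visible of it) and "at" ([column, row] in pixels, amid what is visible of it).
The state is a dict: "t": time; "joint_pos": joint angles; "joint_velocities": joint speeds; "effort": joint torques, N m; "tool_pos": TCP position; "ee_rot": TCP orientation; "wrist_force": force on the tool from outside, world axes, zero at the start; "ft_torque": the same for the moment, N m; "grip_width": finger opening in m; "grip_force": force on a finger pad.
Only numpy, scipy, OpenCV 4.12 (cv2) and the standard library are available. Lean on these libraries where they do the work, as an engineer would, in place of code of your own. Each camera call takes 0.05 s, during which the arm holds its last target. There are 200 camera calls.

### The job

Turn the three-armed parts carousel by pushing it round with a finger, until the dish that holds the brass gear stands centred at the red pointer in front of the magnifier, and leave it there at rest. Grasp and lift nothing: the gear, the motor and the capacitor ride round upright in their dishes without being touched, and the other things on the bench stay where they are.

Things in the scene. Friction and masses are not known exactly. Their poses are not given: they have to be found in the camera images.
- carousel: the turning carousel: an aluminium hub with three straight arms 120 degrees apart, each ending in a round white dish. Origin on the vertical turning axis, 40 mm above the bench; z up; x along the arm of dish0. It turns either way, more than a full turn, against dry friction of about 0.1 N m (2 N at mid-arm), stays where it is left, and cannot be lifted
- hub (a point): centre of the carousel's black hub cap, 72 mm above the bench, on the turning axis. The hub's radius is 22 mm. Each arm is a bar 12 mm wide, its underside 41 mm and its top 61 mm above the bench, bare from the hub to the dish (22 to 90 mm from the axis)
- station: the carousel's fixed foot: grey disc of 75 mm radius, 16 mm thick, under the arms, and a flat bar (24 mm wide, 10 thick) running along +x to the magnifier: an upright round lens in a black ring, diameter 65 mm, its top 115 mm above the bench, 192 mm from the axis. Origin on the bench on the turning axis, z up, x towards the magnifier
- pointer (a point): inner tip of the red pointer, fixed at the lens foot and pointing at the turning axis: 153 mm from the axis, 45 mm above the bench, 8 mm wide
- spot (a point): the place in front of the magnifier: on the line of the red pointer, 115 mm from the turning axis, 45 mm above the bench, where the centre of the gear has to come
- dish0 (a point): centre of the inner floor of white dish 0: 115 mm from the axis, floor 45 mm and rim 58 mm above the bench, inner diameter 42 mm, outer 50 mm; dish 0's arm points from the axis to it
- dish1 (a point): centre of the inner floor of white dish 1: 115 mm from the axis, floor 45 mm and rim 58 mm above the bench, inner diameter 42 mm, outer 50 mm; dish 1's arm points from the axis to it
- dish2 (a point): centre of the inner floor of white dish 2: 115 mm from the axis, floor 45 mm and rim 58 mm above the bench, inner diameter 42 mm, outer 50 mm; dish 2's arm points from the axis to it
- gear: brass gear wheel, loose in one of the dishes: diameter 33 mm, 10 mm thick, with a thinner hub, 22 mm high in all, about 40 g. Origin at the centre of its underside. It may shift about 4 mm in its dish
- motor: small steel motor with black top and thin shaft, standing loose in another dish: diameter 33 mm, 38 mm high with the shaft, about 60 g. Origin at the centre of its underside
- capacitor: blue can capacitor with silvery top, standing loose in another dish: diameter 33 mm, 32 mm high, about 25 g. Origin at the centre of its underside
- dropper: clear dropper bottle with black cap, standing loose on the bench: diameter 28 mm, 70 mm high. Origin at the centre of its underside
- solder: reel of solder with red flanges, standing loose on the bench: diameter 48 mm, 38 mm high. Origin at the centre of its underside
- fluxtin: green tin with black lid, loose on the bench: diameter 54 mm, 25 mm high. Origin at the centre of its underside
- screwdriver: screwdriver with orange handle lying loose on the bench well to the left, about 200 mm long, along its x
- case: closed steel case lying loose on the bench well to the right: 100 x 70 x 35 mm high. Origin at the centre of its underside

How it is judged:
By the outcome, as a careful person would: the job done as asked, in the order asked, and still so for the second after the job is handed in, with the robot touching nothing.
It also fails if it takes over 45 s, if anything falls off the work surface, if the arm or the gripper's body presses on something with over 40 N, if the wrist force passes 120 N, or if a joint passes its speed limit or range.

## Working session

There is one attempt and no reset: what is moved stays moved. The work goes in short steps, Python scripts to look and compute and a tool call to move; the robot and the scene stay as the last step left them, time stands still between calls to the robot, and variables do not carry over. Pictures are saved under pics/ and viewed, at most 10 in all, crops included, and the job is handed in when it is done.

Besides the shell and the picture viewer there is one more tool, called after "Request:" as a command line: name --argument value ..., lists and objects as JSON in quotes. servo_tool: Moves the arm, as the interface text tells. Its arguments: {"type":"object","properties":{"moves":{"type":"array"},"squeeze":{"type":"number"}},"required":["moves"]}

```bash
mkdir -p pics; cat > h.py <<'E'
import numpy as np, cv2
from plant import env, imaging
def ray(cam,px,info=None):
    i=info or imaging.camera_info(cam); f=192/np.tan(np.radians(i["fovy"])/2)
    K=np.array([[f,0,i["cx"]],[0,f,i["cy"]],[0,0,1]])
    u=cv2.undistortPoints(np.array([[px]],float),K,np.array(i["dist_coeffs"],float))[0,0]
    T=np.array(i["cam_to_world"]); return T[:3,3],T[:3,:3]@np.array([u[0],-u[1],-1])
def onz(cam,px,z):
    o,d=ray(cam,px); return (o+d*(z-o[2])/d[2])
E
python3 - <<'E'
from h import *
np.set_printoptions(precision=4,suppress=True)
H={"hub":.072,"pointer":.045,"dish0":.05,"dish1":.05,"dish2":.05,"gear":.056,"motor":.06,"capacitor":.06,"dropper":.035,"solder":.02,"fluxtin":.02,"case":.02,"screwdriver":.01}
for c in("scene","side"):
    im=imaging.snapshot(c); cv2.imwrite(f"pics/{c}0.png",im)
    print(c,np.array(imaging.camera_info(c)["cam_to_world"])[:3,3])
    for n,z in H.items():
        r=imaging.look_for(c,n)
        for q in r[:3 if n.startswith('dish') else 1]: print(n,round(q["p"],2),np.round(q["at"]),onz(c,q["at"],z))
print(env.sense()["t"])
a=cv2.imread("pics/scene0.png");b=cv2.imread("pics/side0.png")
E
```

```text
scene [1.0774 0.7584 0.7903]
hub 0.36 [217. 216.] [0.7613 0.0252 0.072 ]
pointer 0.77 [268. 197.] [ 0.5841 -0.0083  0.045 ]
dish0 0.76 [267. 184.] [ 0.5563 -0.0569  0.05  ]
dish1 0.76 [267. 184.] [ 0.5563 -0.0569  0.05  ]
dish2 0.76 [267. 184.] [ 0.5563 -0.0569  0.05  ]
motor 0.63 [250. 196.] [ 0.6368 -0.0225  0.06  ]
capacitor 0.71 [216. 218.] [0.7606 0.0176 0.06  ]
dropper 0.74 [217. 221.] [0.7537 0.0018 0.035 ]
solder 0.52 [234. 161.] [ 0.5678 -0.256   0.02  ]
fluxtin 0.83 [260. 240.] [0.6774 0.111  0.02  ]
case 0.71 [219. 133.] [ 0.5302 -0.4486  0.02  ]
screwdriver 0.94 [419. 308.] [0.4628 0.4808 0.01  ]
side [ 0.5292 -1.175   0.8447]
hub 0.67 [238. 210.] [ 0.538  -0.0602  0.072 ]
pointer 0.85 [259. 228.] [ 0.595  -0.1134  0.045 ]
dish0 0.56 [236. 212.] [ 0.5318 -0.0389  0.05  ]
dish1 0.56 [236. 212.] [ 0.5318 -0.0389  0.05  ]
dish2 0.56 [236. 212.] [ 0.5318 -0.0389  0.05  ]
gear 0.6 [243. 241.] [ 0.5501 -0.1813  0.056 ]
capacitor 0.52 [207. 200.] [0.4471 0.0111 0.06  ]
solder 0.71 [239. 214.] [ 0.5404 -0.0086  0.02  ]
fluxtin 0.52 [239. 335.] [ 0.5342 -0.4585  0.02  ]
case 0.83 [236. 335.] [ 0.5284 -0.4594  0.02  ]
screwdriver 0.71 [210. 142.] [0.439  0.4871 0.01  ]
1.4
```

View pics/scene0.png

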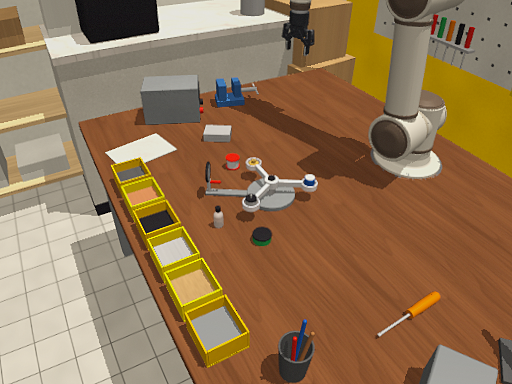

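View pics/side0.png

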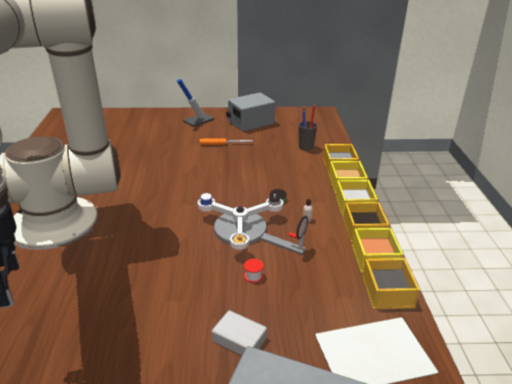

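The scene view has the hub at about (271,181), gear (254,163), motor (251,203), capacitor (310,183) and red pointer (215,182). The side view has the hub at (240,211), gear (239,240), capacitor (206,200) and pointer (292,235). I'll triangulate these coarsely.

```bash
python3 - <<'E'
from h import *
np.set_printoptions(precision=4,suppress=True)
P={"hub":(.072,(271.5,180),(240,210)),"gear":(.06,(254,162),(239.5,239)),"motor":(.07,(251,200),(276,201)),"cap":(.075,(310,180),(206,197)),"pointer":(.045,(211,182),(291,235)),
"lens":(.115,(209,163),(304,214)),"solder":(.038,(233,157),(254,265)),"dropper":(.07,(218,209),(308,202)),"tin":(.025,(262,233),(278,194))}
for n,(z,a,b) in P.items(): print(n,onz("scene",a,z),onz("side",b,z))
i=imaging.camera_info("wrist");s=env.sense()
print(i,s["tool_pos"],s["ee_rot"])
a=cv2.imread("pics/scene0.png")[130:260,180:340];b=cv2.imread("pics/side0.png")[170:300,180:340]
cv2.imwrite("pics/crop.png",np.vstack([cv2.resize(a,None,fx=2.3,fy=2.3,interpolation=2),cv2.resize(b,None,fx=2.3,fy=2.3,interpolation=2)]))
E
```

```text
hub [ 0.5504 -0.0432  0.072 ] [ 0.5433 -0.0618  0.072 ]
gear [ 0.5405 -0.1657  0.06  ] [ 0.54   -0.1773  0.06  ]
motor [0.6482 0.0064 0.07  ] [ 0.6483 -0.0161  0.07  ]
cap [0.4517 0.0151 0.075 ] [0.4457 0.0026 0.075 ]
pointer [ 0.6985 -0.1535  0.045 ] [ 0.6795 -0.1449  0.045 ]
lens [ 0.7002 -0.1551  0.115 ] [ 0.71   -0.1467  0.115 ]
solder [ 0.5716 -0.2531  0.038 ] [ 0.575  -0.2551  0.038 ]
dropper [ 0.7456 -0.0034  0.07  ] [ 0.7404 -0.0237  0.07  ]
tin [0.6636 0.0953 0.025 ] [0.6646 0.0905 0.025 ]
{'fovy': 63.42809636338672, 'cx': 257.3898710403949, 'cy': 190.31065697289324, 'dist_coeffs': array([-0.0046,  0.    ,  0.    ,  0.    ,  0.    ]), 'cam_to_world': array([[ 0.2517,  0.9167,  0.3105,  0.2187],
       [-0.9678,  0.2385,  0.0804, -0.511 ],
       [-0.0004, -0.3207,  0.9472,  0.3734],
       [ 0.    ,  0.    ,  0.    ,  1.    ]])} [ 0.1381 -0.5324  0.2313] [ 3.1416 -0.      0.2538]
```

View pics/crop.png

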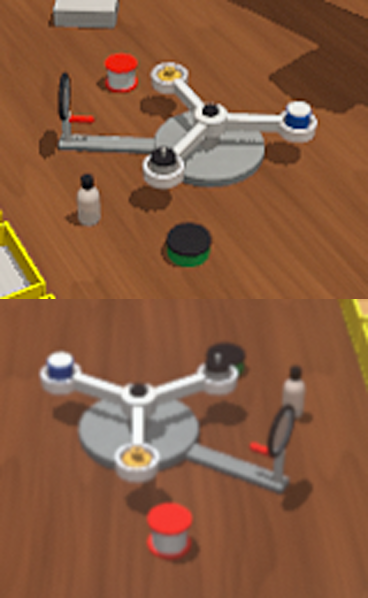

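The crops confirm the layout: the gear arm points to about -92° and the pointer to about -32°, so the carousel turns about +60°. I'll push the capacitor's arm from its +y side. First I'll move the wrist camera above the carousel.

Request:
servo_tool --moves '[[[0.6, 0.96, 0.12, 0, 0, -0.4, 0], [0.6, 0.96, 0.12, 0, 0, -0.4, 0], [0.6, 0.96, 0.12, 0, 0, -0.4, 0], [0.6, 0.96, 0.12, 0, 0, -0.4, 0], [0.6, 0.96, 0.12, 0, 0, -0.4, 0], [0.6, 0.96, 0.12, 0, 0, -0.4, 0], [0.6, 0.96, 0.12, 0, 0, -0.4, 0], [0.6, 0.96, 0.12, 0, 0, -0.4, 0], [0.6, 0.96, 0.12, 0, 0, -0.4, 0], [0.6, 0.96, 0.12, 0, 0, -0.4, 0], [0.6, 0.96, 0.12, 0, 0, -0.4, 0], [0.6, 0.96, 0.12, 0, 0, -0.4, 0]]]'

```text
t: 2.4
tool_pos: [0.3185, -0.2431, 0.2676]
ee_rot: [3.141, -0.001, -0.167]
wrist_force: [0.2, -0.5, -0.0]
grip_width: 0.0001
grip_force: 0.0
```

Request:
servo_tool --moves '[[[0.6, 0.96, 0.12, 0, 0, -0.4, 0], [0.6, 0.96, 0.12, 0, 0, -0.4, 0], [0.6, 0.96, 0.12, 0, 0, -0.4, 0], [0.6, 0.96, 0.12, 0, 0, -0.4, 0], [0.6, 0.96, 0.12, 0, 0, -0.4, 0], [0.6, 0.96, 0.12, 0, 0, -0.4, 0], [0.6, 0.96, 0.12, 0, 0, -0.4, 0], [0.6, 0.96, 0.12, 0, 0, -0.4, 0], [0.6, 0.96, 0.12, 0, 0, -0.4, 0], [0.6, 0.96, 0.12, 0, 0, -0.4, 0], [0, 0, 0, 0, 0, 0, 0], [0, 0, 0, 0, 0, 0, 0]]]'

```text
t: 3.4
tool_pos: [0.4234, -0.1285, 0.2973]
ee_rot: [-3.043, 0.002, -0.357]
wrist_force: [0.5, 0.3, -0.4]
grip_width: 0.0002
grip_force: 0.0
```

```bash
python3 - <<'E'
from h import *
np.set_printoptions(precision=4,suppress=True)
s=env.sense();print(s["tool_pos"],s["ee_rot"],s["grip_width"],s["joint_pos"])
im=imaging.snapshot("wrist"); cv2.imwrite("pics/w1.png",im)
cv2.imwrite("pics/w1b.png",cv2.resize(im,None,fx=1.5,fy=1.5,interpolation=2))
for n,z in {"hub":.072,"pointer":.045,"dish0":.058,"gear":.06,"motor":.065,"capacitor":.077}.items():
    for q in imaging.look_for("wrist",n)[:3]: print(n,round(q["p"],2),np.round(q["at"],1),onz("wrist",q["at"],z))
E
```

```text
[ 0.4234 -0.1285  0.2973] [-3.0432  0.0018 -0.3571] 0.00023555601606221148 [-0.358  -0.1334  0.0874  1.7934  0.0983  3.1407]
hub 0.95 [188.4  68.8] [ 0.5523 -0.0681  0.072 ]
pointer 0.61 [210.3  82.2] [ 0.5328 -0.0797  0.045 ]
dish0 0.88 [185.5  66.8] [ 0.5577 -0.0615  0.058 ]
gear 0.57 [277.9  48.3] [ 0.5376 -0.1689  0.06  ]
gear 0.54 [333.3   7.1] [ 0.5545 -0.2366  0.06  ]
motor 0.91 [105.4   9.2] [ 0.6437 -0.0024  0.065 ]
capacitor 0.56 [174.6 171.8] [ 0.4488 -0.0026  0.077 ]
capacitor 0.56 [183.5  64.8] [ 0.5575 -0.0654  0.077 ]
```

View pics/w1b.png

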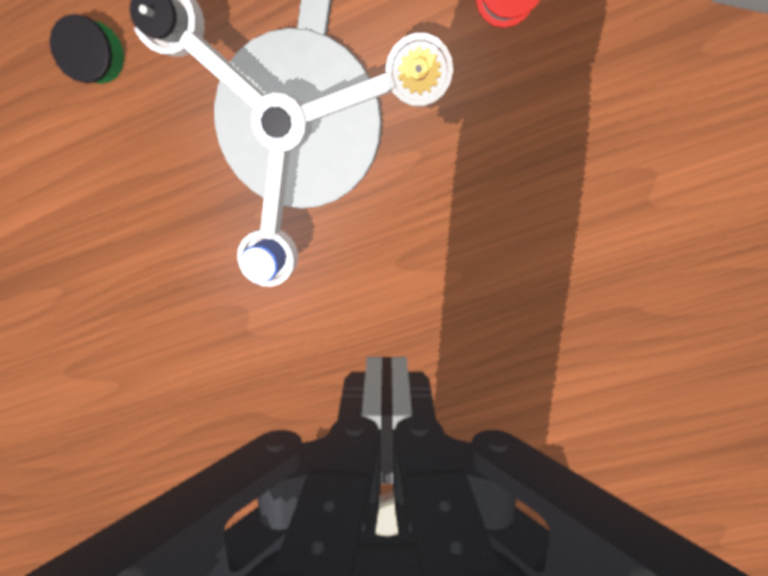

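In the wrist view the hub is at (184,81), gear (280,46), capacitor (175,172) and motor (104,10). Joint 6 hit its range, so the tool yaw must be greater than j1. I'll correct the tilt, yaw by +80° and raise the tool so the pointer comes into view.

Request:
servo_tool --moves '[[[0, 0, 0.2, -0.53, 0.2, 0.2, 0], [0, 0, 0.2, -0.53, 0.2, 0.2, 0], [0.25, 0, 0.2, 0, 0, 1, 0], [0.25, 0, 0.2, 0, 0, 1, 0], [0.25, 0, 0.2, 0, 0, 1, 0], [0.25, 0, 0.2, 0, 0, 1, 0], [0.25, 0, 0.2, 0, 0, 1, 0], [0.25, 0, 0.2, 0, 0, 1, 0], [0.25, 0, 0.2, 0, 0, 1, 0], [0.25, 0, 0.2, 0, 0, 1, 0], [0.25, 0, 0.2, 0, 0, 1, 0], [0.25, 0, 0.2, 0, 0, 1, 0]]]'

```text
t: 4.75
tool_pos: [0.4839, -0.1346, 0.3576]
ee_rot: [-3.137, 0.004, 0.565]
wrist_force: [0.2, -0.2, -0.2]
grip_width: 0.0002
grip_force: 0.0
```

Request:
servo_tool --moves '[[[0.25, 0, 0.2, 0, 0, 1, 0], [0.25, 0, 0.2, 0, 0, 1, 0], [0.25, 0, 0.2, 0, 0, 1, 0], [0.25, 0, 0.2, 0, 0, 1, 0], [0, 0, 0, 0, 0, 1, 0], [0, 0, 0, 0, 0, 1, 0], [0, 0, 0, 0, 0, 0, 0], [0, 0, 0, 0, 0, 0, 0]]]'

```text
t: 5.42
tool_pos: [0.5086, -0.1346, 0.3773]
ee_rot: [-3.137, 0.004, 1.082]
wrist_force: [-0.1, 0.2, 0.8]
grip_width: -0.0001
grip_force: 0.0
```

```bash
python3 - <<'E'
from h import *
np.set_printoptions(precision=4,suppress=True)
s=env.sense();print(s["tool_pos"],s["ee_rot"],s["joint_pos"])
im=imaging.snapshot("wrist"); cv2.imwrite("pics/w2.png",im)
cv2.imwrite("pics/w2b.png",cv2.resize(im,None,fx=1.5,fy=1.5,interpolation=2))
np.save("w2T.npy",imaging.camera_info("wrist")["cam_to_world"])
for n,z in {"hub":.072,"pointer":.045,"dish0":.058,"gear":.06,"motor":.065,"capacitor":.077}.items():
    for q in imaging.look_for("wrist",n)[:3]: print(n,round(q["p"],2),np.round(q["at"],1),onz("wrist",q["at"],z))
E
```

```text
[ 0.5086 -0.1346  0.3773] [-3.1365  0.0038  1.082 ] [-0.2573  0.15    0.5414  1.9679 -0.0025  1.8023]
hub 0.76 [265.4  80.4] [ 0.5586 -0.061   0.072 ]
hub 0.3 [170.9  76.3] [0.448  0.0037 0.072 ]
pointer 0.88 [275.5  89.1] [ 0.5666 -0.0785  0.045 ]
pointer 0.63 [262.7  79.9] [ 0.5561 -0.0586  0.045 ]
dish0 0.65 [265.2  81.3] [ 0.5581 -0.0619  0.058 ]
motor 0.61 [301.6   5.5] [ 0.6416 -0.0021  0.065 ]
motor 0.21 [323.7 185.8] [ 0.5675 -0.2385  0.065 ]
capacitor 0.66 [169.6  76.7] [0.4471 0.0032 0.077 ]
```

View pics/w2b.png

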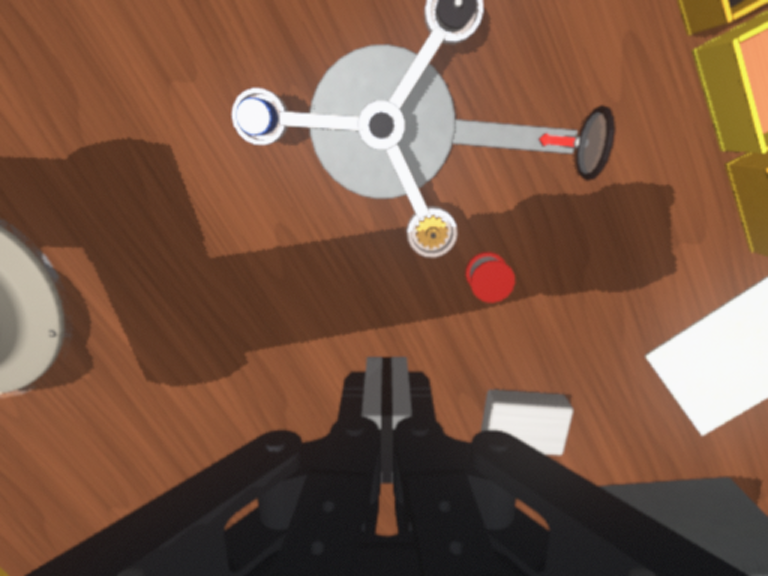

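This view shows everything (scaled pixels): hub (381,125), gear dish (432,232), capacitor dish (259,116), motor dish (454,10), pointer tip (541,140) and solder reel (490,278).

```bash
python3 - <<'E'
from h import *
np.set_printoptions(precision=4,suppress=True)
P={"hub":(.072,381,125),"gear":(.058,432.5,232),"cap":(.058,259,116),"motor":(.058,454,10),"ptr":(.045,541,140),"ptrbase":(.045,575,142),"foot":(.016,383,121),"lens":(.082,594,143)}
c={}
for n,(z,x,y) in P.items():
    c[n]=onz("wrist",(x/1.5,y/1.5),z); 
for n in c:
    d=c[n]-c["hub"]; print(n,c[n],np.hypot(*d[:2])*1e3,np.degrees(np.arctan2(d[1],d[0])))
m=(c["gear"]+c["cap"]+c["motor"])/3; print("mean",m)
for n in c:
    d=c[n]-m; print(n,np.hypot(*d[:2])*1e3,np.degrees(np.arctan2(d[1],d[0])))
E
```

```text
hub [ 0.5431 -0.0571  0.072 ] 0.0 0.0
gear [ 0.5408 -0.171   0.058 ] 114.00961421656112 -91.15913830588819
cap [0.4461 0.0033 0.058 ] 114.20777607342627 148.102072685221
motor [ 0.6437 -0.003   0.058 ] 114.24362584088658 28.248106907652847
ptr [ 0.6736 -0.1416  0.045 ] 155.52531921218468 -32.91539849085726
ptrbase [ 0.7022 -0.1587  0.045 ] 188.79854961849236 -32.579174557464874
foot [ 0.546  -0.0541  0.016 ] 4.128843489661859 45.21773305977863
lens [ 0.705  -0.1598  0.082 ] 191.7601340415322 -32.41203430024464
mean [ 0.5435 -0.0569  0.058 ]
hub 0.4789495940948616 -162.48592180697273
gear 114.16386127146652 -91.38685769073616
cap 114.5199655053026 148.28404567558204
motor 113.7730917081542 28.29302999572131
ptr 155.22065421473485 -33.05167725588702
ptrbase 188.49164236568134 -32.69085232348228
foot 3.7114839019246086 48.657142570420184
lens 191.45214908777265 -32.521716428299506
```

Request:
servo_tool --moves '[[[0.04, 0.91, -0.6, 0, 0, -0.36, 0], [0.04, 0.91, -0.6, 0, 0, -0.36, 0], [0.04, 0.91, -0.6, 0, 0, 0, 0], [0.04, 0.91, -0.6, 0, 0, 0, 0], [0.04, 0.91, -0.6, 0, 0, 0, 0], [0.04, 0.91, -0.6, 0, 0, 0, 0], [0, 0, -0.9, 0, 0, 0, 0], [0, 0, -0.9, 0, 0, 0, 0], [0, 0, -0.9, 0, 0, 0, 0], [0, 0, -0.9, 0, 0, 0, 0], [0, 0, -0.9, 0, 0, 0, 0], [0, 0, 0, 0, 0, 0, 0]]]'

```text
t: 6.77
tool_pos: [0.5129, 0.0018, 0.1706]
ee_rot: [-3.132, 0.007, 1.021]
wrist_force: [-1.3, 0.6, -0.8]
grip_width: 0.0002
grip_force: 0.0
```

```bash
python3 - <<'E'
from h import *
np.set_printoptions(precision=4,suppress=True)
s=env.sense();p=s["tool_pos"];print(p,s["ee_rot"],s["joint_pos"])
cv2.imwrite("pics/w3.png",cv2.resize(imaging.snapshot("wrist"),None,fx=1.5,fy=1.5))
A=np.array([.5433,-.057]);q=lambda th,s:A+.055*np.array([np.cos(th),np.sin(th)])+s*np.array([np.sin(th),-np.cos(th)])
th=np.radians(148.4); print("contact",(q(th,.017)-p[:2])/.025, (.042-p[2])/.025)
for k in range(12):
    a=th+np.radians(5*k); print(5*k,(q(a+np.radians(5),.017)-q(a,.017))/.025)
E
```

```text
[0.5129 0.0018 0.1706] [-3.1315  0.0069  1.0213] [ 0.0039 -0.0038 -0.0352  1.5516 -0.0006  2.1243]
contact [-0.2998 -0.6217] -5.144145017755158
0 [-0.1452 -0.1388]
5 [-0.1325 -0.151 ]
10 [-0.1189 -0.1619]
15 [-0.1043 -0.1717]
20 [-0.0889 -0.1801]
25 [-0.0729 -0.1872]
30 [-0.0563 -0.1928]
35 [-0.0393 -0.197 ]
40 [-0.022  -0.1997]
45 [-0.0045 -0.2008]
50 [ 0.013  -0.2005]
55 [ 0.0305 -0.1986]
```

View pics/w3.png

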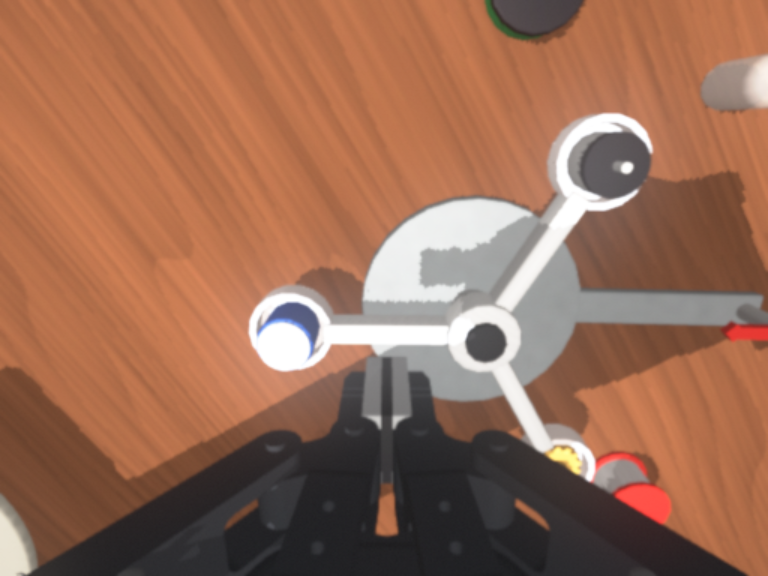

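The fingertips are over the bare sector between the capacitor and motor arms, clear of both. I'll descend and then approach the arm.

Request:
servo_tool --moves '[[[0, 0, -0.86, 0, 0, 0, 0], [0, 0, -0.86, 0, 0, 0, 0], [0, 0, -0.86, 0, 0, 0, 0], [0, 0, -0.86, 0, 0, 0, 0], [0, 0, -0.86, 0, 0, 0, 0], [0, 0, -0.86, 0, 0, 0, 0], [0, 0, 0, 0, 0, 0, 0], [-0.1, -0.2, 0, 0, 0, 0, 0], [-0.1, -0.2, 0, 0, 0, 0, 0], [-0.1, -0.2, 0, 0, 0, 0, 0], [0, 0, 0, 0, 0, 0, 0]]]'

```text
t: 7.73
tool_pos: [0.5076, -0.0142, 0.0477]
ee_rot: [-3.139, 0.003, 1.021]
wrist_force: [0.2, -0.8, -0.3]
grip_width: -0.0002
grip_force: 0.0
```

Request:
servo_tool --moves '[[[-0.07, -0.07, -0.05, 0, 0, 0.5, 0], [-0.07, -0.07, -0.05, 0, 0, 0.5, 0], [-0.065, -0.075, 0, 0, 0, 0.5, 0], [-0.065, -0.075, 0, 0, 0, 0.5, 0], [-0.06, -0.08, 0, 0, 0, 0.5, 0], [-0.06, -0.08, 0, 0, 0, 0.5, 0], [-0.052, -0.086, 0, 0, 0, 0.5, 0], [-0.052, -0.086, 0, 0, 0, 0.5, 0], [-0.045, -0.09, 0, 0, 0, 0.5, 0], [-0.045, -0.09, 0, 0, 0, 0.5, 0], [0, 0, 0, 0, 0, 0, 0]]]'

```text
t: 8.65
tool_pos: [0.4928, -0.0336, 0.0444]
ee_rot: [-3.138, 0.004, 1.459]
wrist_force: [0.2, 0.3, -0.5]
grip_width: 0.0004
grip_force: 0.0
```

```bash
python3 - <<'E'
from h import *
s=env.sense();print(s["tool_pos"],s["ee_rot"],s["wrist_force"],s["t"])
cv2.imwrite("pics/s4.png",cv2.resize(imaging.snapshot("scene")[130:260,180:340],None,fx=3,fy=3,interpolation=2))
imaging.snapshot("wrist")
for n,z in {"capacitor":.072,"gear":.06}.items():
    for q in imaging.look_for("wrist",n)[:2]:
        w=onz("wrist",q["at"],z);d=w-[.5433,-.057,0];print(n,q["p"],w,np.hypot(*d[:2]),np.degrees(np.arctan2(d[1],d[0])))
E
```

```text
[ 0.49282819 -0.03356471  0.04440621] [-3.13793688  0.00365578  1.4594939 ] [ 0.17217243  0.32886573 -0.52233481] 8.65
capacitor 0.62 [ 0.43330372 -0.02937697  0.072     ] 0.11341170197163097 165.90300046392255
```

View pics/s4.png

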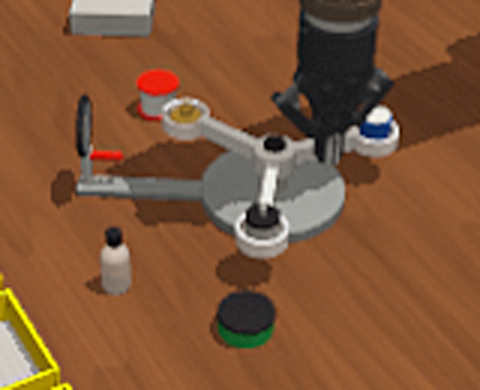

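The arm is turning cleanly, with everything upright. It has gone about 18°, since contact came later than assumed. I'll recompute the path from here.

```bash
python3 - <<'E'
from h import *
np.set_printoptions(precision=3,suppress=True)
p=env.sense()["tool_pos"][:2]
A=np.array([.5433,-.057]);q=lambda t,s=.0108:A+.055*np.array([np.cos(t),np.sin(t)])+s*np.array([np.sin(t),-np.cos(t)])
P=[q(np.radians(166+3*k)) for k in range(15)]
print((P[0]-p)/.025); print(np.diff(P,axis=0)/.025)
E
```

```text
[-0.011  0.003]
[[-0.047 -0.108]
 [-0.041 -0.11 ]
 [-0.036 -0.112]
 [-0.03  -0.114]
 [-0.024 -0.115]
 [-0.018 -0.116]
 [-0.011 -0.117]
 [-0.005 -0.117]
 [ 0.001 -0.117]
 [ 0.007 -0.117]
 [ 0.013 -0.117]
 [ 0.019 -0.116]
 [ 0.025 -0.115]
 [ 0.031 -0.113]]
```

Request:
servo_tool --moves '[[[-0.047, -0.108, 0, 0, 0, 0.4, 0], [-0.041, -0.11, 0, 0, 0, 0.45, 0], [-0.036, -0.112, 0, 0, 0, 0.5, 0], [-0.03, -0.114, 0, 0, 0, 0.5, 0], [-0.024, -0.115, 0, 0, 0, 0.5, 0], [-0.018, -0.116, 0, 0, 0, 0.5, 0], [-0.011, -0.117, 0, 0, 0, 0.5, 0], [-0.005, -0.117, 0, 0, 0, 0.5, 0], [0.001, -0.117, 0, 0, 0, 0.5, 0], [0.004, -0.06, 0, 0, 0, 0.3, 0], [0.004, -0.06, 0, 0, 0, 0.3, 0], [0, 0, 0, 0, 0, 0, 0]]]'

```text
t: 9.85
tool_pos: [0.4877, -0.0619, 0.0435]
ee_rot: [-3.137, 0.004, 1.89]
wrist_force: [-0.3, 0.1, 0.4]
grip_width: 0.0002
grip_force: 0.2
```

```bash
python3 - <<'E'
from h import *
s=env.sense();print(s["tool_pos"],s["ee_rot"],s["wrist_force"],s["t"])
im=imaging.snapshot("wrist");cv2.imwrite("pics/w5.png",im);cv2.imwrite("pics/w5b.png",cv2.resize(im,None,fx=1.5,fy=1.5,interpolation=2))
for n,z in {"capacitor":.072,"gear":.06}.items():
    for q in imaging.look_for("wrist",n)[:2]:
        w=onz("wrist",q["at"],z);d=w-[.5433,-.057,0];print(n,q["p"],w,np.hypot(*d[:2]),np.degrees(np.arctan2(d[1],d[0])))
E
```

```text
[ 0.48766157 -0.06190205  0.04354735] [-3.13693295  0.00377305  1.89031057] [-0.29268237  0.07300003  0.42244521] 9.85
capacitor 0.59 [ 0.4345444  -0.08513323  0.072     ] 0.11233547128371653 -165.49648362240416
```

View pics/w5b.png

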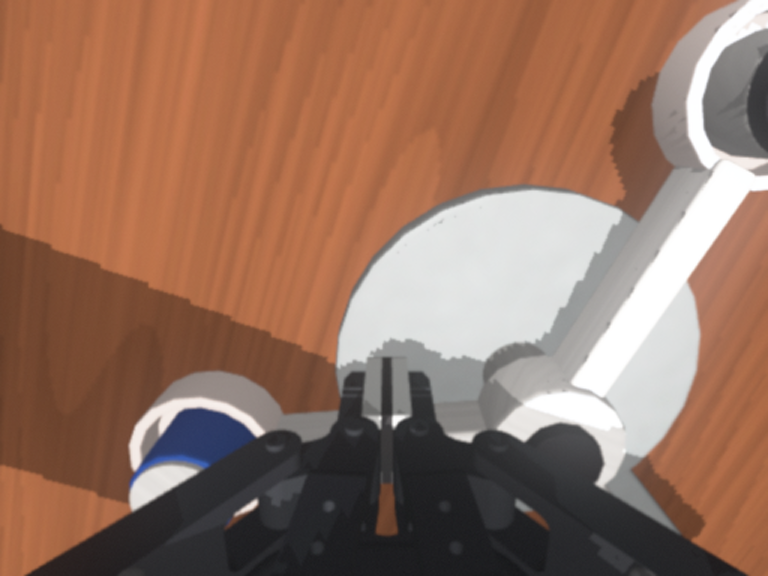

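The arm is now at about 195° with about 12° left. I'll push roughly 8° more, back off, and rise for an accurate look.

Request:
servo_tool --moves '[[[0.01, -0.066, 0, 0, 0, 0.2, 0], [0.011, -0.066, 0, 0, 0, 0.2, 0], [0.012, -0.066, 0, 0, 0, 0.2, 0], [0.013, -0.066, 0, 0, 0, 0.2, 0], [0.014, -0.066, 0, 0, 0, 0.2, 0], [0, 0, 0, 0, 0, 0, 0], [0, 0, 0, 0, 0, 0, 0], [-0.2, 0.45, 0, 0, 0, 0, 0], [-0.2, 0.45, 0, 0, 0, 0, 0], [0, 0, 0.9, 0, 0, 0, 0], [0, 0, 0.9, 0, 0, 0, 0], [0, 0, 0.9, 0, 0, 0, 0]]]'

```text
t: 11.0
tool_pos: [0.478, -0.0464, 0.1115]
ee_rot: [-3.136, 0.003, 1.978]
wrist_force: [0.3, -0.5, 0.6]
grip_width: 0.0002
grip_force: 0.0
```

Request:
servo_tool --moves '[[[0.12, -0.38, 0.98, 0, 0, -0.9, 0], [0.12, -0.38, 0.98, 0, 0, -0.9, 0], [0.12, -0.38, 0.98, 0, 0, -0.9, 0], [0.12, -0.38, 0.98, 0, 0, -0.9, 0], [0.12, -0.38, 0.98, 0, 0, -0.9, 0], [0.12, -0.38, 0.98, 0, 0, -0.9, 0], [0.12, -0.38, 0.98, 0, 0, -0.9, 0], [0.12, -0.38, 0.98, 0, 0, -0.9, 0], [0.12, -0.38, 0.98, 0, 0, -0.9, 0], [0.12, -0.38, 0.98, 0, 0, -0.9, 0], [0, 0, 0, 0, 0, 0, 0], [0, 0, 0, 0, 0, 0, 0]]]'

```text
t: 12.0
tool_pos: [0.5092, -0.1422, 0.3569]
ee_rot: [-3.138, 0.004, 1.192]
wrist_force: [-0.1, 0.1, -1.2]
grip_width: 0.0004
grip_force: 0.0
```

```bash
python3 - <<'E'
from h import *
s=env.sense();print(s["tool_pos"],s["ee_rot"],s["t"])
im=imaging.snapshot("wrist");cv2.imwrite("pics/w6.png",im);cv2.imwrite("pics/w6b.png",cv2.resize(im,None,fx=1.5,fy=1.5,interpolation=2))
E
```

```text
[ 0.50924915 -0.14216619  0.35686315] [-3.13837112  0.00358804  1.19193486] 12.0
```

View pics/w6b.png

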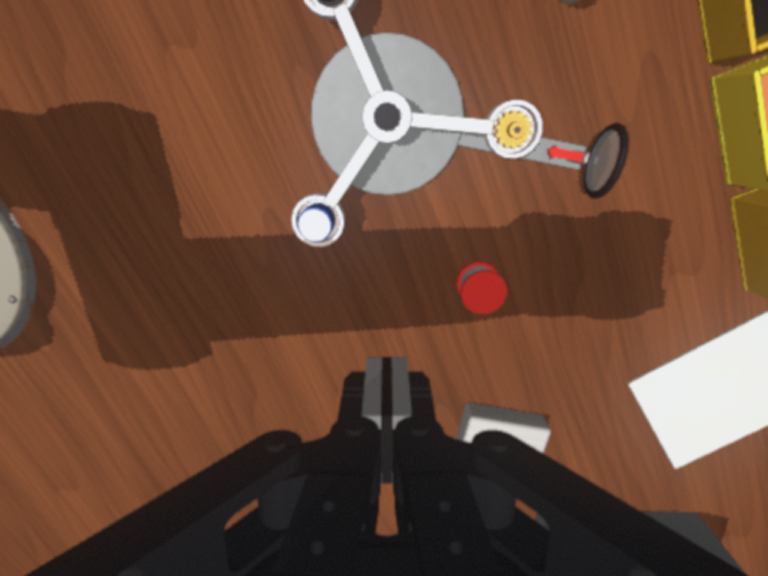

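The picture shows (scaled pixels): hub (387,117), gear dish (514,129), capacitor dish (318,221) and pointer tip (549,152).

```bash
python3 - <<'E'
from h import *
np.set_printoptions(precision=4,suppress=True)
P={"hub":(.072,387,117),"gear":(.058,514,129),"gearhub":(.067,517,129),"cap":(.058,318,221),"ptr":(.045,549,152),"ptrbase":(.045,583,157)}
c={n:onz("wrist",(x/1.5,y/1.5),z) for n,(z,x,y) in P.items()}
for n in c:
    d=c[n]-[.5433,-.057,0]; e=c[n]-c["hub"]; a=lambda v:np.degrees(np.arctan2(v[1],v[0])); print(n,c[n],np.hypot(*d[:2])*1e3,a(d),a(e))
E
```

```text
hub [ 0.5424 -0.0571  0.072 ] 0.9071520807421473 -175.07747170501835 0.0
gear [ 0.6443 -0.108   0.058 ] 113.1121224923336 -26.804291969167824 -26.564288869891996
gearhub [ 0.6446 -0.1081  0.067 ] 113.43343512063797 -26.76141554461779 -26.522378169753097
cap [ 0.447  -0.1193  0.058 ] 114.682996593557 -147.07724420017138 -146.8629758424399
ptr [ 0.6719 -0.1409  0.045 ] 153.52578926550805 -33.135222749878594 -32.927489843134886
ptrbase [ 0.7003 -0.157   0.045 ] 186.12872861149933 -32.49613768765445 -32.32711199382871
```

The carousel overshot by about 6° (the gear is at -26.7° against -32.7°). I'll push the same arm back from its other side, so I'm descending into the sector between the capacitor and gear arms.

Request:
servo_tool --moves '[[[0.06, 0.14, -0.96, 0, 0, 0.97, 0], [0.06, 0.14, -0.96, 0, 0, 0.97, 0], [0.06, 0.14, -0.96, 0, 0, 0.97, 0], [0.06, 0.14, -0.96, 0, 0, 0.97, 0], [0.06, 0.14, -0.96, 0, 0, 0.97, 0], [0.06, 0.14, -0.96, 0, 0, 0.97, 0], [0, 0, -0.96, 0, 0, 0.97, 0], [0, 0, -0.96, 0, 0, 0.97, 0], [0, 0, 0, 0, 0, 0.97, 0], [0, 0, 0, 0, 0, 0.97, 0], [0, 0, 0, 0, 0, 0, 0]]]'

```text
t: 12.97
tool_pos: [0.5167, -0.1205, 0.1621]
ee_rot: [-3.134, 0.002, 2.044]
wrist_force: [-0.9, 0.6, 0.7]
grip_width: -0.0
grip_force: 0.0
```

```bash
python3 - <<'E'
from h import *
s=env.sense();p=s["tool_pos"];print(p,s["ee_rot"],s["t"])
t=np.radians(212.9);n=np.array([np.sin(t),-np.cos(t)]);u=np.array([np.cos(t),np.sin(t)]);r=p[:2]-[.5433,-.057]
print("s",r@n,"r",r@u); print("to final",([.5020,-.0971]-p[:2])/.025,(.044-p[2])/.025)
E
```

```text
[ 0.51667843 -0.12050628  0.16211795] [-3.13448328e+00  1.99767972e-03  2.04369020e+00] 12.9667
s -0.038860974311298924 r 0.05684698561903892
to final [-0.5871372   0.93625105] -4.72471809471564
```

Request:
servo_tool --moves '[[[0, 0, -0.94, 0, 0, 0, 0], [0, 0, -0.94, 0, 0, 0, 0], [0, 0, -0.94, 0, 0, 0, 0], [0, 0, -0.94, 0, 0, 0, 0], [0, 0, -0.94, 0, 0, 0, 0], [0, 0, 0, 0, 0, 0, 0], [-0.12, 0.19, 0, 0, 0, 0, 0], [-0.12, 0.19, 0, 0, 0, 0, 0], [-0.12, 0.19, 0, 0, 0, 0, 0], [-0.07, 0.11, 0, 0, 0, 0, 0], [-0.04, 0.06, 0, 0, 0, 0, 0], [-0.03, 0.05, 0, 0, 0, 0, 0]]]'

```text
t: 13.97
tool_pos: [0.5058, -0.1017, 0.0473]
ee_rot: [-3.138, 0.005, 2.039]
wrist_force: [1.7, -2.5, 2.6]
grip_width: -0.0
grip_force: 1.2
```

Request:
servo_tool --moves '[[[-0.03, 0.05, 0, 0, 0, 0, 0], [-0.03, 0.05, 0, 0, 0, 0, 0], [0, 0, 0, 0, 0, 0, 0], [0, 0, 0, 0, 0, 0, 0]]]'

```text
t: 14.3
tool_pos: [0.504, -0.0993, 0.0463]
ee_rot: [-3.137, 0.004, 2.038]
wrist_force: [0.8, 0.1, 1.2]
grip_width: -0.0003
grip_force: 0.3
```

```bash
python3 - <<'E'
from h import *
s=env.sense();print(s["tool_pos"],s["ee_rot"],s["t"],s["wrist_force"])
for c in("scene","side"):
    im=imaging.snapshot(c);cv2.imwrite(f"pics/{c}7.png",im)
a=cv2.imread("pics/scene7.png")[130:230,190:330];b=cv2.imread("pics/side7.png")[180:260,190:330]
cv2.imwrite("pics/c7.png",np.vstack([cv2.resize(x,None,fx=3.3,fy=3.3,interpolation=2) for x in(a,b)]))
E
```

```text
[ 0.50396429 -0.09934657  0.04634372] [-3.13662651  0.00360616  2.03831658] 14.3 [0.75532834 0.14943758 1.17389508]
```

View pics/c7.png

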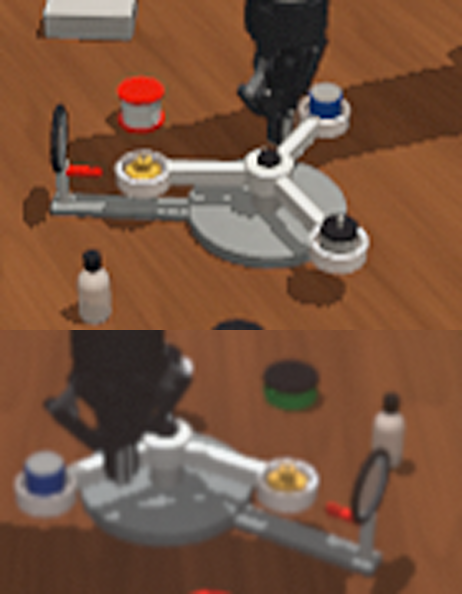

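Both crops show the gear dish nearly on the pointer line and everything upright. That was my last allowed picture, so the remaining measuring is numeric. I'm backing off and returning to the view pose.

Request:
servo_tool --moves '[[[0.24, -0.44, 0, 0, 0, 0, 0], [0.24, -0.44, 0, 0, 0, 0, 0], [0, 0, 0, 0, 0, 0, 0], [0, 0, 0.95, 0, 0, 0, 0], [0, 0, 0.95, 0, 0, 0, 0], [0, 0, 0.95, 0, 0, 0, 0], [0, 0, 0.95, 0, 0, -0.98, 0], [0, 0, 0.95, 0, 0, -0.98, 0], [0, 0, 0.95, 0, 0, -0.98, 0], [0, 0, 0.95, 0, 0, -0.98, 0], [-0.04, -0.14, 0.95, 0, 0, -0.98, 0], [-0.04, -0.14, 0.95, 0, 0, -0.98, 0]]]'

```text
t: 15.4
tool_pos: [0.5139, -0.1288, 0.2611]
ee_rot: [-3.136, 0.004, 1.521]
wrist_force: [0.0, 0.7, 0.7]
grip_width: -0.0
grip_force: 0.0
```

Request:
servo_tool --moves '[[[-0.04, -0.14, 0.95, 0, 0, -0.98, 0], [-0.04, -0.14, 0.95, 0, 0, -0.98, 0], [-0.04, -0.14, 0.95, 0, 0, -0.98, 0], [-0.04, -0.14, 0.95, 0, 0, -0.98, 0], [0, 0, 0, 0, 0, 0, 0], [0, 0, 0, 0, 0, 0, 0], [0, 0, 0, 0, 0, 0, 0]]]'

```text
t: 15.98
tool_pos: [0.5102, -0.1427, 0.3543]
ee_rot: [-3.136, 0.004, 1.184]
wrist_force: [0.0, 0.2, -0.2]
grip_width: -0.0001
grip_force: 0.0
```

```bash
cat > m.py <<'E'
from h import *
def meas(im,info,A=np.array([.5433,-.057]),show=True):
    f=192/np.tan(np.radians(info["fovy"])/2)
    def w(px,z): o,d=ray("",px,info); return (o+d*(z-o[2])/d[2])[:2]
    hsv=cv2.cvtColor(im,cv2.COLOR_BGR2HSV); h,s,v=cv2.split(hsv)
    T=np.array(info["cam_to_world"]);K=np.array([[f,0,info["cx"]],[0,f,info["cy"]],[0,0,1]])
    def pr(X): c=T[:3,:3].T@(np.array(X)-T[:3,3]); c=c*[1,-1,-1]; q=K@c; return q[:2]/q[2]
    g=lambda x,y:np.hypot(*np.meshgrid(np.arange(512)-x,np.arange(384)-y))
    a=lambda d:np.degrees(np.arctan2(d[1],d[0]))
    def cen(mask):
        y,x=np.nonzero(mask); return np.array([x.mean(),y.mean()]),len(x)
    R={}
    # gear: brass colour near the expected circle
    e=pr([A[0]+.115*np.cos(-.53),A[1]+.115*np.sin(-.53),.057]); near=g(*e)<28
    c,n=cen(near&(h>14)&(h<35)&(s>90)&(v>110)); R["gear"]=(w(c,.057),n)
    m=(near&(s<60)&(v>170)).astype(np.uint8); n_,L=cv2.connectedComponents(m); 
    ring=near&(s<60)&(v>150)&(g(*c)<20)
    k=cv2.findContours(ring.astype(np.uint8),cv2.RETR_EXTERNAL,cv2.CHAIN_APPROX_NONE)[0]
    k=max(k,key=len); (ex,ey),_,_=cv2.fitEllipse(k); R["ring"]=(w((ex,ey),.056),len(k))
    e=pr([A[0]+.165*np.cos(-.57),A[1]+.165*np.sin(-.57),.045]); red=(g(*e)<25)&((h<6)|(h>174))&(s>150)&(v>120)
    y,x=np.nonzero(red); P=np.array([w(q,.045) for q in np.c_[x,y]]); R["red"]=(P.mean(0),len(x)); vx=cv2.fitLine(P.astype(np.float32),2,0,.01,.01).ravel()
    e=pr([*A,.072]); c,n=cen((g(*e)<16)&(v<75)); R["hub"]=(w(c,.072),n)
    for q in R:
        d=R[q][0]-A; d2=R[q][0]-R["hub"][0]; print(q,R[q],round(np.hypot(*d)*1e3,1),round(a(d),2),round(a(d2),2))
    print("red line dir",a(vx[:2]*np.sign(vx[0])))
E
python3 - <<'E'
from m import *
s=env.sense();print(s["tool_pos"],s["ee_rot"],s["t"])
i=imaging.camera_info("wrist");im=imaging.snapshot("wrist");cv2.imwrite("pics/w8.png",im);meas(im,i)
for n,z in {"gear":.06,"pointer":.045,"hub":.072}.items():
    print(n,[(round(q["p"],2),q["at"],onz("wrist",q["at"],z)) for q in imaging.look_for("wrist",n)[:2]])
E
```

```text
[ 0.51021398 -0.14271153  0.35430471] [-3.13570943  0.00379156  1.18371905] 15.9833
gear (array([ 0.64105809, -0.11340164]), 431) 112.9 -29.98 nan
ring (array([ 0.64184986, -0.11361552]), 109) 113.7 -29.88 nan
red (array([ 0.68711306, -0.1490308 ]), 132) 170.7 -32.62 nan
hub (array([nan, nan]), 0) nan nan nan
red line dir -33.259975
gear [(0.74, [338.6, 91.6], array([ 0.63683114, -0.11394505,  0.06      ]))]
pointer [(0.91, [273.7, 89.3], array([ 0.55808054, -0.07900018,  0.045     ]))]
hub [(0.86, [248.5, 82.3], array([ 0.53022562, -0.0578846 ,  0.072     ]))]m.py:11: RuntimeWarning: Mean of empty slice.
  y,x=np.nonzero(mask); return np.array([x.mean(),y.mean()]),len(x)
  ret = ret.dtype.type(ret / rcount)
```

The gear is at -29.95° and the pointer at about -32.65°, so 2.7° more is needed in the same direction. I'll return to the same contact and end at a TCP of about (0.5027, -0.0970).

Request:
servo_tool --moves '[[[0.04, 0.15, -0.95, 0, 0, 0.98, 0], [0.04, 0.15, -0.95, 0, 0, 0.98, 0], [0.04, 0.15, -0.95, 0, 0, 0.98, 0], [0.04, 0.15, -0.95, 0, 0, 0.98, 0], [0.04, 0.15, -0.95, 0, 0, 0.98, 0], [0.04, 0.15, -0.95, 0, 0, 0.98, 0], [0, 0, -0.95, 0, 0, 0.98, 0], [0, 0, -0.95, 0, 0, 0.98, 0], [0, 0, 0, 0, 0, 0.98, 0], [0, 0, 0, 0, 0, 0.98, 0], [0, 0, 0, 0, 0, 0, 0], [0, 0, 0, 0, 0, 0, 0]]]'

```text
t: 17.18
tool_pos: [0.5157, -0.1198, 0.1649]
ee_rot: [-3.136, 0.004, 2.036]
wrist_force: [-1.1, -0.0, -0.6]
grip_width: -0.0002
grip_force: 0.0
```

Request:
servo_tool --moves '[[[0, 0, -0.93, 0, 0, 0, 0], [0, 0, -0.93, 0, 0, 0, 0], [0, 0, -0.93, 0, 0, 0, 0], [0, 0, -0.93, 0, 0, 0, 0], [0, 0, -0.93, 0, 0, 0, 0], [0, 0, 0, 0, 0, 0, 0], [-0.12, 0.2, 0, 0, 0, 0, 0], [-0.12, 0.2, 0, 0, 0, 0, 0], [-0.12, 0.2, 0, 0, 0, 0, 0], [0, 0, 0, 0, 0, 0, 0], [0, 0, 0, 0, 0, 0, 0]]]'

```text
t: 18.1
tool_pos: [0.5075, -0.1046, 0.0502]
ee_rot: [-3.138, 0.005, 2.039]
wrist_force: [0.5, -0.2, -0.2]
grip_width: -0.0004
grip_force: 0.0
```

Request:
servo_tool --moves '[[[-0.04, 0.06, -0.08, 0, 0, 0, 0], [-0.04, 0.06, -0.08, 0, 0, 0, 0], [-0.03, 0.05, 0, 0, 0, 0, 0], [-0.03, 0.05, 0, 0, 0, 0, 0], [-0.03, 0.05, 0, 0, 0, 0, 0], [-0.02, 0.03, 0, 0, 0, 0, 0], [0, 0, 0, 0, 0, 0, 0], [0, 0, 0, 0, 0, 0, 0]]]'

```text
t: 18.77
tool_pos: [0.5022, -0.0973, 0.0449]
ee_rot: [-3.137, 0.004, 2.038]
wrist_force: [0.5, -0.3, -1.7]
grip_width: 0.0
grip_force: 0.0
```

Request:
servo_tool --moves '[[[0.24, -0.44, 0, 0, 0, 0, 0], [0.24, -0.44, 0, 0, 0, 0, 0], [0, 0, 0, 0, 0, 0, 0], [0, 0, 0.95, 0, 0, 0, 0], [0, 0, 0.95, 0, 0, 0, 0], [0, 0, 0.95, 0, 0, 0, 0], [0, 0, 0.95, 0, 0, -0.98, 0], [0, 0, 0.95, 0, 0, -0.98, 0], [0, 0, 0.95, 0, 0, -0.98, 0], [0, 0, 0.95, 0, 0, -0.98, 0], [-0.04, -0.14, 0.95, 0, 0, -0.98, 0], [-0.04, -0.14, 0.95, 0, 0, -0.98, 0]]]'

```text
t: 19.77
tool_pos: [0.5123, -0.1268, 0.2597]
ee_rot: [-3.137, 0.004, 1.521]
wrist_force: [1.0, -0.1, -0.6]
grip_width: 0.0
grip_force: 0.0
```

Request:
servo_tool --moves '[[[-0.04, -0.14, 0.95, 0, 0, -0.98, 0], [-0.04, -0.14, 0.95, 0, 0, -0.98, 0], [-0.04, -0.14, 0.95, 0, 0, -0.98, 0], [-0.04, -0.14, 0.95, 0, 0, -0.98, 0], [0, 0, 0, 0, 0, 0, 0], [0, 0, 0, 0, 0, 0, 0], [0, 0, 0, 0, 0, 0, 0]]]'

```text
t: 20.35
tool_pos: [0.5085, -0.1407, 0.3529]
ee_rot: [-3.136, 0.004, 1.184]
wrist_force: [-0.3, -0.1, -0.6]
grip_width: -0.0001
grip_force: 0.0
```

```bash
python3 - <<'E' 2>/dev/null
from m import *
s=env.sense();print(s["tool_pos"],s["t"])
i=imaging.camera_info("wrist");im=imaging.snapshot("wrist");cv2.imwrite("pics/w9.png",im);meas(im,i)
E
```

```text
[ 0.50847094 -0.14073076  0.35286096] 20.35
gear (array([ 0.63847643, -0.11786391]), 426) 113.0 -32.6 nan
ring (array([ 0.63917322, -0.11802875]), 110) 113.6 -32.48 nan
red (array([ 0.68710997, -0.14900716]), 130) 170.7 -32.61 nan
hub (array([nan, nan]), 0) nan nan nan
red line dir -32.900047
```

```bash
python3 -c "
from plant import env; print(env.hand_in())"
```

```text
the job is handed in; nothing more can be done
None
```

The job is handed in: the brass gear's dish is at rest at the red pointer. It measures -32.5° against the pointer's -32.6°, within about 1 mm, and the robot is clear of everything. My first push overshot by about 6°, so I pushed the carousel back; the run took about 20 s of the 45 s.

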